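# Free the skate truck with the spring-bar fork

### The arm

A 6-joint arm with a two-finger parallel gripper is mounted at the origin on the work surface. World frame = base frame: x ahead of the robot, y to its left, z up, the work surface at z = 0. Lengths are in m, angles in degrees, forces in N, time in s.
With the tool pointing down it reaches from about 0.35 to 0.875 m from the base axis. Payload 4.2 kg.
Tool frame: the origin (TCP) lies at the very end of the fingers, on their centre line; the grasp point (between the pads) lies 19 mm behind it; z points along the fingers, y is the line along which they close (so a half turn about z gives the same grasp; the last joint's range is limited). The gripper opens to 87 mm and grips with 3 to 60 N. Pads are 19 mm wide; open, the fingers measure 117 mm over their backs; the gripper's body (75 mm by 190 mm) begins 51 mm behind the grasp point.
Start: joints at [-51.303, 22.042, 0.453, 0, -68.411, -14.817], TCP at [0.253, -0.571, 0.192] pointing down, gripper open.
Joint ranges: [-179.83, 179.83], [-69.29, 118.12], [-61.27, 80.66], [-181.25, 117.63], [-171.15, -9.14], [-177.46, 177.46]. Speed limits (degrees/s): [159.86, 159.86, 180, 180, 180, 180].

### API

Orientations are given as a 3x3 rotation matrix whose columns are the frame's x, y, z axes.
In Python, from station import monitor, cams, ticket gives the robot as it stands.
- The arm moves only by the tool drive_tool, never from a script. Its argument "moves" is a list of rows, each an object with "delta_pos": the shift along the tool's x, y, z in mm, a list of three; "turn": the turn about the tool's z in rad; "claw": the opening, from 0 (shut) to 1 (fully open). A call has 1 to 12 rows; each row shifts and turns the commanded pose from where the row before left it, along the tool's axes as they then stand; what a row does not reach is not made up. A row lasts 1/8 s, in which the tool goes at most 62.5 mm and 10.7 degrees, less where a joint would pass 70% of its speed; a pose out of reach is approached as far as the arm can. A call is refused whole if a number of a shift passes 62.5 or a number of a turn 0.188, either way. A call with a gripper value outside its range is refused whole. The fingers move at their own pace and stop on an object; the grip force is fixed at half the most. Time passes only in rows, so rows that do not move let the fingers close. It gives the time, the measured TCP pose, the force, the opening and the grip force at its end, in the units of the state.
- monitor.sense(): the state, without advancing time (a new reading comes with each control period).
- cams.capture(name): name is "scene" or "top" or "wrist"; returns a dict with "color" (420x560x3 uint8, red, green, blue), "range_z" (420x560 float32, m along the optical axis (not along the pixel's ray), 0 where there is no reading), "vertical_fov" (degrees; the focal length in pixels is half the picture's height over the tangent of half this angle, whatever the lens; pixels are square), "cx", "cy" (the principal point, pixels), "extrinsics" (4x4, takes a point from camera to world coordinates). Camera axes: x right, y down, z forward; pixel columns grow to the right and rows downward; lengths in m; the calibration is good to about 2 mm. The wrist camera is an equidistant fisheye: a pixel r from the principal point sees the ray r / f radians off the axis. A picture is of the moment at which its call begins.
- ticket.finish_job(): hands the job in; it is judged then, once.
The state is a dict: "time_s": time; "joints": joint angles; "joint_velocities": joint speeds; "effort": joint torques, N m; "tcp_pos": TCP position; "ee_rot": TCP orientation; "wrist_force": force on the tool from outside, world axes, zero at the start; "moment": the same for the moment, N m; "gripper_width": opening from 0.0 (shut) to 1.0 (fully open); "gripper_force": force on a finger pad.
Only numpy, scipy, OpenCV 4.12 (cv2) and the standard library are available. Lean on these libraries where they do the work, as an engineer would, in place of code of your own. Each camera call takes 0.05 s, during which the arm holds its last target. There are 200 camera calls.

### The job

Free the aluminium skate truck from its stand: set the forked tool from above astride the bare part of the stand's spring bar and push the collar sideways against its spring until the truck drops into the tray below. Then stand the forked tool upright on the bench top again. Leave the bearing press hanging on the other stand.

Things in the scene. Friction and masses are not known exactly. Their poses are not given: they have to be found in the camera images.
- fork_tool: Forked tool, upright on its prong tips, 116 mm tall, 250 g. Origin: centre of underside, z up. Two steel prongs 14 (x) by 26 (y) mm leave a gap 24 mm wide in x, 40 mm high, open along y; steel bridge 52 (x) by 26 mm, z 40 to 54; wooden handle 24 x 24 mm, z 54 to 116. Same either way round. A like tool near it has one solid foot: not wanted.
- truck: Aluminium skate truck, 180 g: 32 mm square eye, 18 mm thick, hung on the bar's end between the stand's first two uprights; 120 mm axle 50 mm below. Origin: centre of the 16 mm eye hole (hole along y), 113 mm above the bench while hung, about 73 mm once dropped in the tray. It drops when the collar has been pushed 15 to 23 mm; 30 mm is ample. The bar then springs back.
- truck_stand: Oak and steel stand holding the truck, fixed. Origin: centre of base underside. Sizes in mm. Base: tray 150 (x) by 180 (y), rims 22 high, floor z 12. An 8 thick spring bar lies along y at x 0, z 117, through 26 wide uprights (top z 132) at y -80..-68, -42..-34, 72..82. Bare bar y -34..20, then its round collar, 44 diameter, y 20..26. Bar and collar slide to +y only, sprung: 1 N plus 1.1 N per 10; stop at 38.
- press: The red steel bearing press, a small closed frame 70 mm wide that hangs by the same kind of eye from the spring bar of the second, equal stand; 250 g. Origin: centre of its eye hole. It must stay hanging.
Mind the look-alikes: they are no part of the job. Leave any blue or turquoise look-alike of the truck_stand alone.

How it is judged:
By the outcome, as a careful person would: the job done as asked, in the order asked, and still so for the second after the job is handed in, with the robot touching nothing.
It also fails if it takes over 48 s, if anything falls off the work surface, if the arm or the gripper's body presses on something with over 40 N, if the wrist force passes 120 N, or if a joint passes its speed limit or range.

## Working session

There is one attempt and no reset: what is moved stays moved. The work goes in short steps, Python scripts to look and compute and a tool call to move; the robot and the scene stay as the last step left them, time stands still between calls to the robot, and variables do not carry over. Pictures are saved under pics/ and viewed, at most 10 in all, crops included, and the job is handed in when it is done.

Besides the shell and the picture viewer there is one more tool, called after "Request:" as name(argument=value, ...) on one line, values as JSON. drive_tool: Moves the arm, as the interface text tells. Its arguments: {"type":"object","properties":{"moves":{"type":"array","items":{"type":"object","properties":{"delta_pos":{"type":"array","items":{"type":"number"}},"turn":{"type":"number"},"claw":{"type":"number"}}}}},"required":["moves"]}

```bash
mkdir -p pics; cat > h.py <<'E'
import numpy as np, cv2
from station import monitor, cams, ticket
def snap(n,save=None):
    d=cams.capture(n)
    if save: cv2.imwrite('pics/'+save,cv2.cvtColor(d['color'],cv2.COLOR_RGB2BGR))
    np.save('pics/'+n+'.npy',d,allow_pickle=True)
    return d
def load(n): return np.load('pics/'+n+'.npy',allow_pickle=True).item()
def ray(d,u,v,fish=False):
    f=210/np.tan(np.radians(d['vertical_fov']/2)); x=(u-d['cx']);y=(v-d['cy'])
    if fish:
        r=np.hypot(x,y)+1e-9;t=r/f; c=np.array([x/r*np.sin(t),y/r*np.sin(t),np.cos(t)])
    else: c=np.array([x/f,y/f,1.])
    E=d['extrinsics']; return E[:3,3],E[:3,:3]@c
def plane(d,u,v,z,fish=False):
    o,r=ray(d,u,v,fish); return o+r*(z-o[2])/r[2]
def cloud(d):
    f=210/np.tan(np.radians(d['vertical_fov']/2)); v,u=np.mgrid[:420,:560]; Z=d['range_z']
    P=np.stack([(u-d['cx'])/f*Z,(v-d['cy'])/f*Z,Z],-1); E=d['extrinsics']
    W=P@E[:3,:3].T+E[:3,3]; W[Z==0]=np.nan; return W
E
python3 - <<'E'
from h import *
a=snap('scene','scene.png');b=snap('top','top.png');c=snap('wrist','wrist.png')
for d in(a,b,c):print(d['vertical_fov'],d['cx'],d['cy'],d['extrinsics'].round(3).tolist(),(d['range_z']>0).mean())
s=monitor.sense();print(s['tcp_pos'],s['ee_rot'],s['time_s'])
E
```

```text
54.4435774440564 284.81232804302334 213.68573770526848 [[0.505, 0.61, -0.61, 1.14], [0.863, -0.356, 0.358, -0.322], [0.001, -0.707, -0.707, 0.94], [0.0, 0.0, 0.0, 1.0]] 0.9959651360544217
42.123240638972604 277.6642417486243 203.11942931696154 [[-0.011, -0.985, 0.173, 0.171], [-1.0, 0.015, 0.025, 0.075], [-0.027, -0.172, -0.985, 1.566], [0.0, 0.0, 0.0, 1.0]] 0.9957908163265307
65.70646984690485 279.0607786422019 213.50423600408357 [[-0.404, 0.877, 0.261, 0.181], [0.915, 0.386, 0.118, -0.602], [0.002, 0.286, -0.958, 0.384], [0.0, 0.0, 0.0, 1.0]] 0.9955654761904762
[ 0.25283772 -0.57102172  0.19109658] [[-9.14426895e-01 -4.04750336e-01 -7.87227657e-04]
 [-4.04751088e-01  9.14425640e-01  1.51817290e-03]
 [ 1.05380162e-04  1.70688938e-03 -9.99998538e-01]] 0.15
```

```bash
python3 -c "
import cv2,numpy as np
a=cv2.imread('pics/scene.png');b=cv2.imread('pics/top.png')
cv2.imwrite('pics/s2.png',cv2.resize(a,(800,600)));cv2.imwrite('pics/t2.png',cv2.resize(b,(800,600)))"
```

```text
(no output)
```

View pics/s2.png

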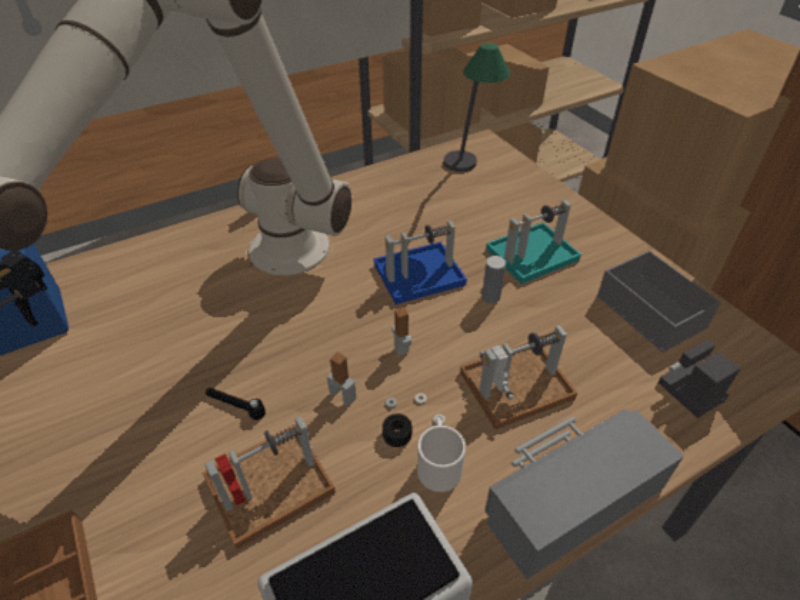

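View pics/t2.png

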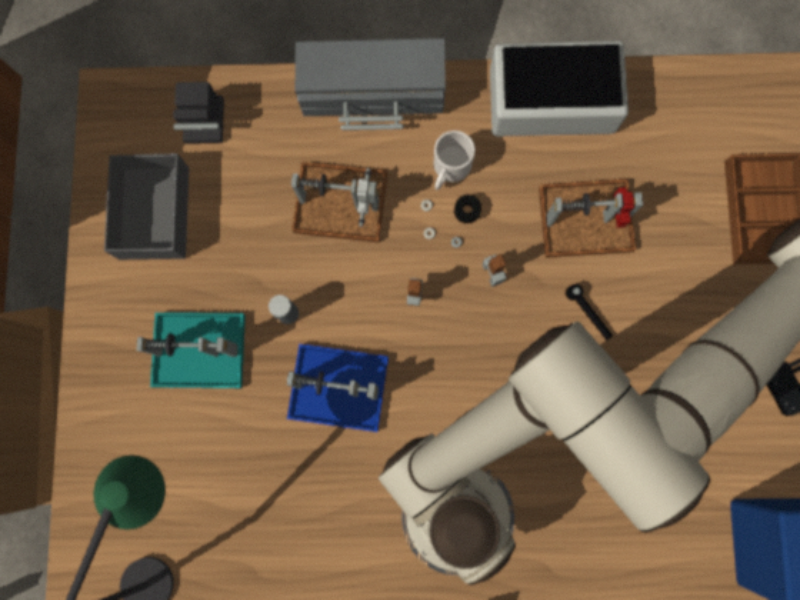

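The scene view (800x600 scale) shows two tools with wooden handles. One at (342,378), top (497,268), looks forked, and the other at (402,332), top (415,290), looks solid. The grey truck hangs on the oak stand at scene (500,365), top (365,190). The red press is at scene (230,480), top (625,205), and the blue and turquoise stands hold nothing I need. I'll check the tool choice in one crop and measure it.

```bash
python3 - <<'E'
from h import *
a=load('scene');b=load('top')
im=cv2.cvtColor(a['color'],cv2.COLOR_RGB2BGR)
c1=cv2.resize(im[205:300,215:310],(400,400),interpolation=cv2.INTER_CUBIC)
c2=cv2.resize(im[215:310,315:410],(400,400),interpolation=cv2.INTER_CUBIC)
cv2.imwrite('pics/crop1.png',np.hstack([c1,c2]))
for n,d in(('scene',a),('top',b)):
    W=cloud(d); X,Y,Z=W[...,0],W[...,1],W[...,2]
    print(n,'bench z',np.nanmedian(Z[(abs(X-.45)<.05)&(abs(Y)<.05)]))
    # tools: components above 60mm
    hsv=cv2.cvtColor(d['color'],cv2.COLOR_RGB2HSV)
    m=((Z>.03)&(Z<.16)&(X>.35)&(X<.85)&(abs(Y)<.5)).astype(np.uint8)
    k,l,st,_=cv2.connectedComponentsWithStats(m)
    for i in range(1,k):
        if st[i,4]<30:continue
        q=W[l==i]; print(st[i],'lo',np.percentile(q,2,0).round(3),'hi',np.percentile(q,98,0).round(3))
        t=q[q[:,2]>np.percentile(q[:,2],98)-.006]; print('   top',t.mean(0).round(4),len(t))
E
```

```text
scene bench z -0.0004576205000279554
[338 179  16  28 351] lo [0.387 0.311 0.033] hi [0.424 0.349 0.111]
   top [0.4021 0.3333 0.109 ] 96
[274 215  14  28 275] lo [0.417 0.062 0.039] hi [0.461 0.086 0.117]
   top [0.4373 0.0753 0.1146] 58
[ 335  228   61   52 1073] lo [0.611 0.147 0.035] hi [0.673 0.305 0.134]
   top [0.633  0.2149 0.1308] 179
[468 245  19  16 140] lo [0.78  0.474 0.057] hi [0.805 0.499 0.106]
   top [0.796  0.4908 0.1036] 41
[229 246  20  32 367] lo [ 0.463 -0.102  0.032] hi [ 0.507 -0.066  0.118]
   top [ 0.4811 -0.0836  0.1152] 68
[478 254  23  26 299] lo [0.817 0.481 0.033] hi [0.849 0.498 0.101]
   top [0.8334 0.4912 0.0989] 74
[ 339  286  110   79 1868] lo [0.782 0.01  0.038] hi [0.849 0.298 0.112]
   top [0.8423 0.1502 0.1092] 776
[ 143  291   76   64 1121] lo [ 0.577 -0.355  0.036] hi [ 0.627 -0.197  0.135]
   top [ 0.5912 -0.2965  0.1315] 214
[292 292  33  47 875] lo [ 0.669 -0.046  0.031] hi [0.754 0.03  0.086]
   top [ 0.717  -0.0092  0.0836] 189
[ 180  345  130   75 4166] lo [ 0.774 -0.34   0.106] hi [ 0.848 -0.098  0.125]
   top [ 0.8175 -0.22    0.1224]
[... 726 characters left out ...]
 0.619 -0.192  0.136]
   top [ 0.5867 -0.2799  0.133 ] 119
[319 137  17  12  43] lo [ 0.602 -0.053  0.03 ] hi [ 0.631 -0.011  0.037]
   top [ 0.618  -0.0356  0.0337] 24
[319 144  11  11  37] lo [ 0.582 -0.035  0.03 ] hi [ 0.612 -0.008  0.036]
   top [ 0.595  -0.0207  0.0324] 35
[338 178  16  21 223] lo [ 0.452 -0.097  0.034] hi [ 0.5   -0.062  0.12 ]
   top [ 0.476  -0.0801  0.1172] 37
[285 195  11  19 178] lo [0.408 0.065 0.045] hi [0.459 0.093 0.12 ]
   top [0.4315 0.0792 0.1169] 44
[401 202   7   8  32] lo [ 0.419 -0.253  0.03 ] hi [ 0.438 -0.237  0.039]
   top [ 0.4301 -0.2441  0.0355] 23
[188 207  20  19 280] lo [0.379 0.315 0.034] hi [0.418 0.354 0.116]
   top [0.4002 0.3355 0.1129] 90
```

View pics/crop1.png

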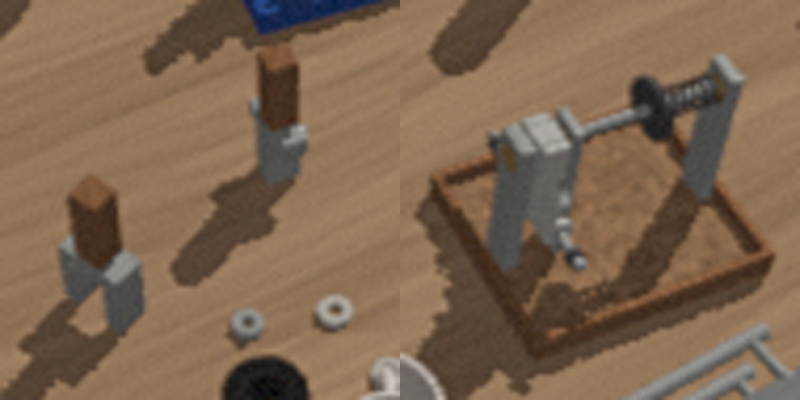

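The left tool in the crop shows a clear gap between two prongs, so it is the fork, at about (0.478,-0.082). The other tool has a solid foot. In the stand crop the truck hangs between the two near uprights, with the bare bar and then the collar beyond them. Next I need yaws.

```bash
python3 - <<'E'
from h import *
for n in('scene','top'):
    d=load(n);W=cloud(d);X,Y,Z=W[...,0],W[...,1],W[...,2]
    m=(abs(X-.478)<.05)&(abs(Y+.082)<.05)
    q=W[m&(Z>.044)&(Z<.060)]
    h=W[m&(Z>.110)]
    print(n,'fork bridge',q.mean(0).round(4),'rect',cv2.minAreaRect((q[:,:2]*1000).astype(np.float32)),'handle',cv2.minAreaRect((h[:,:2]*1000).astype(np.float32)),len(q),len(h))
    q=W[m&(Z>.012)&(Z<.124)]; print('  all',cv2.minAreaRect((q[:,:2]*1000).astype(np.float32)))
    m=(abs(X-.63)<.1)&(abs(Y-.225)<.12)
    t=(m&(Z>.124)&(Z<.15)).astype(np.uint8);k,l,st,_=cv2.connectedComponentsWithStats(t)
    for i in range(1,k):
        if st[i,4]>4: w=W[l==i];print('  hi',st[i],w.mean(0).round(4),w.min(0).round(3),w.max(0).round(3))
    q=W[m&(Z>.016)&(Z<.026)]; print('  rim',cv2.minAreaRect((q[:,:2]*1000).astype(np.float32)))
    hsv=cv2.cvtColor(d['color'],cv2.COLOR_RGB2HSV)
E
```

```text
scene fork bridge [ 0.4895 -0.0844  0.0523] rect ((480.6658935546875, -83.96871185302734), (53.66731262207031, 26.33061981201172), 23.3321590423584) handle ((480.1856384277344, -83.11465454101562), (25.297548294067383, 23.36688804626465), 19.001564025878906) 109 73
  all ((480.53778076171875, -84.07493591308594), (53.99988555908203, 27.22437858581543), 23.262237548828125)
  hi [387 228   9   9  45] [0.6439 0.3011 0.1293] [0.631 0.289 0.124] [0.656 0.31  0.134]
  hi [370 233  13  11  59] [0.6384 0.2514 0.1309] [0.615 0.244 0.124] [0.655 0.271 0.14 ]
  hi [339 240  20  14 157] [0.627  0.1704 0.1286] [0.609 0.147 0.124] [0.643 0.195 0.134]
  rim ((633.1160278320312, 227.824462890625), (182.17538452148438, 153.3865966796875), 82.17964935302734)
top fork bridge [ 0.4704 -0.0798  0.0526] rect ((476.7741394042969, -80.17534637451172), (53.03292465209961, 26.177934646606445), 22.696653366088867) handle ((477.76324462890625, -80.63810729980469), (23.681867599487305, 24.085161209106445), 26.206411361694336) 85 69
  all ((476.6546630859375, -80.35596466064453), (53.124027252197266, 26.983253479003906), 20.479578018188477)
  hi [204 122   5  10  40] [0.6393 0.3065 0.1303] [0.627 0.301 0.124] [0.653 0.312 0.138]
  hi [223 122   5  15  43] [0.6321 0.2537 0.1324] [0.613 0.249 0.124] [0.653 0.26  0.143]
  hi [212 126   5   3   6] [0.6385 0.284  0.1262] [0.636 0.279 0.125] [0.642 0.29  0.131]
  hi [217 127   2   4   5] [0.6342 0.2748 0.1282] [0.631 0.272 0.125] [0.638 0.276 0.136]
  hi [246 126  12  12 105] [0.6241 0.1811 0.1293] [0.607 0.165 0.124] [0.64  0.196 0.139]
  hi [258 128   5   9  41] [0.6204 0.157  0.1315] [0.609 0.151 0.126] [0.631 0.163 0.139]
  rim ((631.0546875, 230.6922149658203), (180.7257080078125, 152.5430908203125), 81.88943481445312)
```

Request:
drive_tool(moves=[{"delta_pos": [-40.4,35.6,-3],"turn": 0.015,"claw": 1},{"delta_pos": [-40.4,35.6,-3],"claw": 1},{"delta_pos": [-40.4,35.6,0],"claw": 1},{"delta_pos": [-40.4,35.6,0],"claw": 1},{"delta_pos": [-40.4,35.6,0],"claw": 1},{"delta_pos": [-40.4,35.6,0],"claw": 1},{"delta_pos": [-40.4,35.6,0],"claw": 1},{"delta_pos": [-40.4,35.6,0],"claw": 1},{"delta_pos": [-40.4,35.6,0],"claw": 1},{"delta_pos": [-40.4,35.6,0],"claw": 1},{"claw": 1}])

```text
invalid input
```

```bash
cat >> h.py <<'E'
def wcloud(d):
    v,u=np.mgrid[:420,:560]; f=210/np.tan(np.radians(d['vertical_fov']/2))
    x=u-d['cx'];y=v-d['cy'];r=np.hypot(x,y)+1e-9;t=r/f;Z=d['range_z']
    P=np.stack([x/r*np.tan(t)*Z,y/r*np.tan(t)*Z,Z],-1);E=d['extrinsics'];W=P@E[:3,:3].T+E[:3,3];W[Z==0]=np.nan;return W
E
python3 - <<'E'
from h import *
d=snap('wrist','w1.png');s=monitor.sense();print(s['tcp_pos'],s['ee_rot'],s['time_s'],s['wrist_force'])
W=wcloud(d);X,Y,Z=W[...,0],W[...,1],W[...,2]
m=(abs(X-.478)<.045)&(abs(Y+.082)<.045)
for a,b in((.012,.06),(.044,.06),(.105,.125)):
    q=W[m&(Z>a)&(Z<b)]; print(a,b,len(q),q.mean(0).round(4),cv2.minAreaRect((q[:,:2]*1000).astype(np.float32)))
print(np.nanmedian(Z))
E
```

```text
[ 0.2528685  -0.57112359  0.19125684] [[-9.14428169e-01 -4.04747693e-01 -6.55413750e-04]
 [-4.04748208e-01  9.14427386e-01  1.20194001e-03]
 [ 1.12845835e-04  1.36436535e-03 -9.99999063e-01]] 0.2 [-0.14283279 -0.11169293 -0.15286779]
0.012 0.06 0 [nan nan nan] ((0.0, 0.0), (0.0, 0.0), 0.0)
0.044 0.06 0 [nan nan nan] ((0.0, 0.0), (0.0, 0.0), 0.0)
0.105 0.125 0 [nan nan nan] ((0.0, 0.0), (0.0, 0.0), 0.0)
0.000325128294505872<stdin>:6: RuntimeWarning: Mean of empty slice.
  ret = um.true_divide(
```

View pics/w1.png

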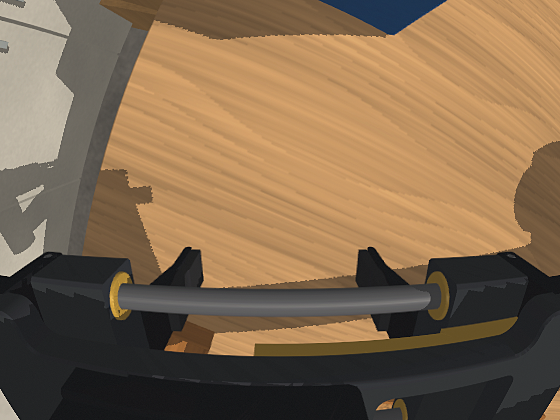

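The move was refused because every row needs all three keys. The wrist picture shows only bare bench, with the fingers at (185,260) and (370,260). I'll resend it complete.

Request:
drive_tool(moves=[{"delta_pos": [-40.4,35.6,-3],"turn": 0.015,"claw": 1},{"delta_pos": [-40.4,35.6,-3],"turn": 0,"claw": 1},{"delta_pos": [-40.4,35.6,0],"turn": 0,"claw": 1},{"delta_pos": [-40.4,35.6,0],"turn": 0,"claw": 1},{"delta_pos": [-40.4,35.6,0],"turn": 0,"claw": 1},{"delta_pos": [-40.4,35.6,0],"turn": 0,"claw": 1},{"delta_pos": [-40.4,35.6,0],"turn": 0,"claw": 1},{"delta_pos": [-40.4,35.6,0],"turn": 0,"claw": 1},{"delta_pos": [-40.4,35.6,0],"turn": 0,"claw": 1},{"delta_pos": [-40.4,35.6,0],"turn": 0,"claw": 1},{"delta_pos": [0,0,0],"turn": 0,"claw": 1}])

```text
time_s: 1.58
tcp_pos: [0.4861, -0.0827, 0.1977]
ee_rot: [[-0.918, -0.395, 0.0], [-0.395, 0.918, 0.0], [-0.0, 0.0, -1.0]]
wrist_force: [0.1, -0.9, 0.4]
gripper_width: 0.998
gripper_force: 0.0
```

```bash
cat > m1.py <<'E'
from h import *
d=snap('wrist','w2.png');s=monitor.sense();print(s['tcp_pos'],s['ee_rot'],s['time_s'],s['wrist_force'])
W=wcloud(d);X,Y,Z=W[...,0],W[...,1],W[...,2]
m=(abs(X-.478)<.045)&(abs(Y+.082)<.045)
for a,b in((.012,.06),(.044,.06),(.105,.125)):
    q=W[m&(Z>a)&(Z<b)]; print(a,b,len(q),q.mean(0).round(4),cv2.minAreaRect((q[:,:2]*1000).astype(np.float32)))
R=s['ee_rot'];t=np.array([.4785,-.082,.06]);print('tool delta mm to fork',(R.T@(t-s['tcp_pos'])*1000).round(1))
E
python3 m1.py
```

```text
[ 0.4851947  -0.08405333  0.19767423] [[-9.19157550e-01 -3.93889434e-01 -7.15835061e-04]
 [-3.93889546e-01  9.19157780e-01  1.71611872e-05]
 [ 6.51205756e-04  2.97733782e-04 -9.99999744e-01]] 1.625 [-0.46010297 -0.67658292  0.05363371]
0.012 0.06 437 [ 0.4601 -0.0884  0.0505] ((465.7532958984375, -86.15695190429688), (25.435440063476562, 24.872060775756836), 21.054462432861328)
0.044 0.06 378 [ 0.461  -0.0881  0.0534] ((465.8135986328125, -86.1397933959961), (25.279312133789062, 24.886823654174805), 21.12687110900879)
0.105 0.125 754 [ 0.4772 -0.0813  0.115 ] ((478.4227294921875, -80.81649780273438), (24.26648712158203, 24.06640625), 22.523969650268555)
tool delta mm to fork [  5.3   4.5 137.7]
```

View pics/w2.png

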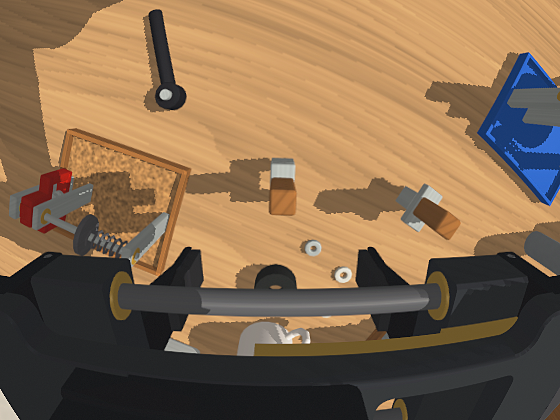

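The wrist view shows the fork's handle at (283,200), centred between the fingers. All three views agree on it, giving (0.478,-0.081), top 0.116 and yaw 22.5°. I'll descend and grip.

Request:
drive_tool(moves=[{"delta_pos": [5,5,27],"turn": 0.005,"claw": 1},{"delta_pos": [0,0,40],"turn": 0,"claw": 1},{"delta_pos": [0,0,40],"turn": 0,"claw": 1},{"delta_pos": [0,0,30],"turn": 0,"claw": 1},{"delta_pos": [0,0,0],"turn": 0,"claw": 1},{"delta_pos": [0,0,0],"turn": 0,"claw": 0},{"delta_pos": [0,0,0],"turn": 0,"claw": 0},{"delta_pos": [0,0,0],"turn": 0,"claw": 0},{"delta_pos": [0,0,0],"turn": 0,"claw": 0},{"delta_pos": [0,0,0],"turn": 0,"claw": 0},{"delta_pos": [0,0,0],"turn": 0,"claw": 0}])

```text
time_s: 3.0
tcp_pos: [0.4783, -0.0828, 0.061]
ee_rot: [[-0.922, -0.387, 0.0], [-0.387, 0.922, -0.0], [0.0, -0.0, -1.0]]
wrist_force: [0.5, 0.3, 0.6]
gripper_width: 0.402
gripper_force: 0.0
```

Request:
drive_tool(moves=[{"delta_pos": [0,0,0],"turn": 0,"claw": 0},{"delta_pos": [0,0,0],"turn": 0,"claw": 0},{"delta_pos": [0,0,0],"turn": 0,"claw": 0},{"delta_pos": [0,0,0],"turn": 0,"claw": 0},{"delta_pos": [0,0,-10],"turn": 0,"claw": 0},{"delta_pos": [0,0,-30],"turn": 0,"claw": 0},{"delta_pos": [0,0,-40],"turn": 0,"claw": 0},{"delta_pos": [0,0,-40],"turn": 0,"claw": 0},{"delta_pos": [0,0,-40],"turn": 0,"claw": 0},{"delta_pos": [0,0,-10],"turn": 0,"claw": 0},{"delta_pos": [0,0,0],"turn": 0,"claw": 0},{"delta_pos": [0,0,0],"turn": 0,"claw": 0}])

```text
time_s: 4.5
tcp_pos: [0.477, -0.0828, 0.2289]
ee_rot: [[-0.922, -0.386, -0.004], [-0.386, 0.922, 0.0], [0.004, 0.002, -1.0]]
wrist_force: [-0.2, -0.5, -3.9]
gripper_width: 0.274
gripper_force: 29.8
```

Request:
drive_tool(moves=[{"delta_pos": [0,0,0],"turn": 0.134,"claw": 0},{"delta_pos": [0,0,0],"turn": 0.134,"claw": 0},{"delta_pos": [0,0,0],"turn": 0.134,"claw": 0},{"delta_pos": [0,0,0],"turn": 0.134,"claw": 0},{"delta_pos": [-15,46,0],"turn": 0,"claw": 0},{"delta_pos": [-15,46,0],"turn": 0,"claw": 0},{"delta_pos": [-15,46,0],"turn": 0,"claw": 0},{"delta_pos": [-15,46,0],"turn": 0,"claw": 0},{"delta_pos": [-15,46,0],"turn": 0,"claw": 0},{"delta_pos": [-15,46,0],"turn": 0,"claw": 0},{"delta_pos": [-20,46,0],"turn": 0,"claw": 0},{"delta_pos": [0,0,0],"turn": 0,"claw": 0}])

```text
time_s: 6.0
tcp_pos: [0.6321, 0.2235, 0.2263]
ee_rot: [[-0.991, 0.136, -0.005], [0.136, 0.991, -0.002], [0.005, -0.003, -1.0]]
wrist_force: [-0.5, -0.0, -2.8]
gripper_width: 0.272
gripper_force: 30.0
```

Request:
drive_tool(moves=[{"delta_pos": [0,0,0],"turn": 0,"claw": 0},{"delta_pos": [0,0,0],"turn": 0,"claw": 0}])

```text
time_s: 6.25
tcp_pos: [0.6314, 0.2197, 0.2305]
ee_rot: [[-0.99, 0.14, -0.001], [0.14, 0.99, -0.001], [0.001, -0.001, -1.0]]
wrist_force: [0.5, 0.2, -2.9]
gripper_width: 0.274
gripper_force: 30.0
```

```bash
cat > m2.py <<'E'
from h import *
s=monitor.sense();R=s['ee_rot'];p=s['tcp_pos'];print(p,R,s['time_s'],s['joints'])
yw=np.radians(82.0);ey=np.array([np.cos(yw),np.sin(yw)]);ex=np.array([ey[1],-ey[0]]);C=np.array([.632,.229])
for n in('scene','top','wrist'):
    d=snap(n,n+'2.png');W=(wcloud if n=='wrist' else cloud)(d)
    L=np.stack([(W[...,:2]-C)@ex,(W[...,:2]-C)@ey,W[...,2]],-1)
    x,y,z=L[...,0],L[...,1],L[...,2]
    # whole: uprights' and bar's x
    for nm,m in(('upr+y',(abs(x)<.03)&(abs(y-.077)<.012)&(z>.06)&(z<.14)),('bar',(abs(x)<.02)&(y>-.03)&(y<.015)&(z>.105)&(z<.128)),
       ('collar',(abs(x)<.035)&(abs(y-.023)<.015)&(z>.085)&(z<.145)),('upr2',(abs(x)<.03)&(abs(y+.038)<.012)&(z>.125)&(z<.14)),('fork',(abs(x)<.06)&(abs(y+.007)<.04)&(z>.155)&(z<.225))):
        q=L[m]
        if len(q)>5:print(n,nm,len(q),(np.percentile(q,3,0)*1000).round(1),(np.percentile(q,97,0)*1000).round(1))
    if n=='wrist': np.save('pics/L.npy',L)
print('tcp local',(p[:2]-C)@ex,(p[:2]-C)@ey)
E
python3 m2.py
```

```text
[0.63142288 0.21968677 0.23053842] [[-9.90207626e-01  1.39598023e-01 -1.11728316e-03]
 [ 1.39598884e-01  9.90207864e-01 -7.33538248e-04]
 [ 1.00394208e-03 -8.82326649e-04 -9.99999107e-01]] 6.25 [ 3.30131885e+01  2.52354234e+01  1.09627963e+01  3.76663970e-04
 -7.58039515e+01 -1.31037896e+02]
scene upr+y 164 [-10.8  69.   62.1] [ 14.3  79.6 131.9]
scene bar 47 [ -1.7 -26.8 114.9] [  5.6  13.3 121.7]
scene collar 102 [-8.5 11.8 99. ] [ 21.   35.8 136.6]
scene upr2 41 [ -9.4 -49.7 125.4] [ 16.2 -35.5 133.1]
scene fork 347 [-22.2 -23.7 171.8] [ 28.1   0.9 223.8]
top upr+y 96 [-15.7  66.4  66.8] [  8.6  82.7 134.9]
top bar 17 [ -5.  -27.1 115.5] [  2.9 -13.7 124. ]
top collar 70 [-21.7  20.1 102.9] [ 15.   37.2 140. ]
top upr2 54 [-14.5 -49.4 125.5] [ 11.5 -33.1 134.8]
top fork 116 [-27.3 -20.7 171.2] [ -5.1   4.5 224.6]
wrist upr+y 698 [-13.1  66.1  65.9] [ 10.4  82.3 132.7]
wrist bar 68 [ -3.6 -29.9 117.3] [  3.6  14.6 121.5]
wrist collar 636 [-20.1  13.5 107.8] [ 16.5  37.1 138.7]
wrist upr2 462 [-13.3 -49.7 125.9] [ 14.2 -32.2 132.7]
wrist fork 1473 [-25.1 -19.6 178. ] [-10.1   4.8 224.7]
tcp local 0.0007246468672027834 -0.009302910661227886
```

View pics/wrist2.png

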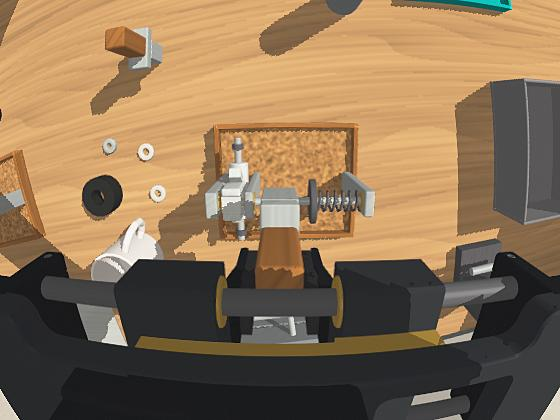

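The wrist view shows the fork (280,200) over the bare bar, between upright 2 (255,195) and the collar (313,200). It is centred across the bar within 1 mm and has about 12 mm clear at each end. I'll lower it 82 mm.

Request:
drive_tool(moves=[{"delta_pos": [0,0,15],"turn": 0,"claw": 0},{"delta_pos": [0,0,15],"turn": 0,"claw": 0},{"delta_pos": [0,0,15],"turn": 0,"claw": 0},{"delta_pos": [0,0,15],"turn": 0,"claw": 0},{"delta_pos": [0,0,12],"turn": 0,"claw": 0},{"delta_pos": [0,0,10],"turn": 0,"claw": 0},{"delta_pos": [0,0,0],"turn": 0,"claw": 0},{"delta_pos": [0,0,0],"turn": 0,"claw": 0}])

```text
time_s: 7.4
tcp_pos: [0.6324, 0.221, 0.1496]
ee_rot: [[-0.99, 0.139, 0.001], [0.139, 0.99, 0.0], [-0.001, 0.001, -1.0]]
wrist_force: [0.7, -0.6, -2.6]
gripper_width: 0.275
gripper_force: 30.0
```

```bash
python3 m2.py | grep -v scene; python3 -c "
import cv2
a=cv2.imread('pics/scene2.png')[200:300,315:415];b=cv2.imread('pics/wrist2.png')[110:250,190:390]
import numpy as np
cv2.imwrite('pics/crop2.png',np.hstack([cv2.resize(a,(400,400),interpolation=2),cv2.resize(b,(400,400),interpolation=2)]))"
```

```text
[0.63244327 0.22096479 0.14958297] [[-9.90356240e-01  1.38538569e-01  1.25837583e-03]
 [ 1.38539155e-01  9.90356880e-01  3.91484563e-04]
 [-1.19200545e-03  5.62043505e-04 -9.99999132e-01]] 7.4 [ 3.30690563e+01  2.80114423e+01  3.83657229e+00  2.25319013e-02
 -6.57524720e+01 -1.31041605e+02]
top upr+y 95 [-15.3  67.2  61.5] [  6.9  82.8 134.5]
top bar 20 [-15.3 -27.1 112.5] [  3.8  14.5 125.7]
top collar 65 [-23.   12.3 107.4] [  5.4  35.8 140. ]
top upr2 39 [-13.6 -48.7 125.8] [  5.1 -34.  135. ]
top fork 44 [-12.8 -12.7 157.5] [ -1.7  12.9 219.8]
wrist upr+y 1329 [-13.6  65.9  64.3] [ 10.   81.8 132.5]
wrist bar 240 [ -3.4 -29.6 116.6] [  3.8  14.6 121.7]
wrist collar 1194 [-20.6  10.9 106.4] [ 13.6  37.2 138.8]
wrist upr2 794 [-13.6 -49.6 125.7] [ 13.5 -32.4 132.7]
wrist fork 4327 [-10.8 -26.7 161. ] [  0.   13.7 221.1]
tcp local 0.0015572440417798588 -0.007895321734585268
```

View pics/crop2.png

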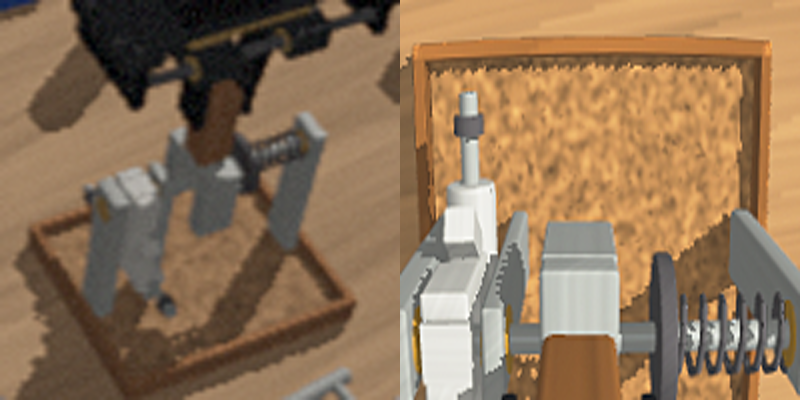

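The crops show the fork straddling the bar between upright 2 and the collar, with its bridge just above the bar. Now I push along tool +y.

Request:
drive_tool(moves=[{"delta_pos": [0,5,0],"turn": 0,"claw": 0},{"delta_pos": [0,5,0],"turn": 0,"claw": 0},{"delta_pos": [0,4,0],"turn": 0,"claw": 0},{"delta_pos": [0,4,0],"turn": 0,"claw": 0},{"delta_pos": [0,4,0],"turn": 0,"claw": 0},{"delta_pos": [0,4,0],"turn": 0,"claw": 0},{"delta_pos": [0,4,0],"turn": 0,"claw": 0},{"delta_pos": [0,4,0],"turn": 0,"claw": 0},{"delta_pos": [0,4,0],"turn": 0,"claw": 0},{"delta_pos": [0,4,0],"turn": 0,"claw": 0},{"delta_pos": [0,0,0],"turn": 0,"claw": 0},{"delta_pos": [0,0,0],"turn": 0,"claw": 0}])

```text
time_s: 9.05
tcp_pos: [0.6376, 0.2625, 0.1489]
ee_rot: [[-0.99, 0.139, -0.0], [0.139, 0.99, 0.0], [0.0, 0.0, -1.0]]
wrist_force: [-1.3, -4.7, -1.8]
gripper_width: 0.27
gripper_force: 30.0
```

```bash
cat > m3.py <<'E'
from h import *
s=monitor.sense();p=s['tcp_pos'];print(p,s['time_s'],s['wrist_force'])
yw=np.radians(82.0);ey=np.array([np.cos(yw),np.sin(yw)]);ex=np.array([ey[1],-ey[0]]);C=np.array([.632,.229])
for n in('scene','top','wrist'):
    d=snap(n,n+'3.png');W=(wcloud if n=='wrist' else cloud)(d)
    L=np.stack([(W[...,:2]-C)@ex,(W[...,:2]-C)@ey,W[...,2]],-1);x,y,z=np.moveaxis(L,-1,0)
    for nm,m in(('truck eye region',(abs(x)<.017)&(y>-.067)&(y<-.045)&(z>.03)&(z<.15)),('collar disc',(abs(x)<.024)&(y>.012)&(y<.065)&(z>.128)&(z<.145)),('axle',(abs(x)>.03)&(abs(x)<.065)&(abs(y+.055)<.02)&(z>.014)&(z<.09))):
        q=L[m]
        if len(q)>3:print(n,nm,len(q),(np.percentile(q,[3,97],0)*1000).round(1).tolist())
print('tcp local',(p[:2]-C)@ex,(p[:2]-C)@ey)
E
python3 m3.py;python3 -c "
import cv2
import numpy as np
a=cv2.imread('pics/scene3.png')[200:300,315:415];b=cv2.imread('pics/wrist3.png')[110:250,130:330]
cv2.imwrite('pics/crop3.png',np.hstack([cv2.resize(a,(400,400),interpolation=2),cv2.resize(b,(400,400),interpolation=2)]))"
```

```text
[0.63762566 0.26248114 0.14888306] 9.05 [-1.34386164 -4.73574712 -1.80455512]
scene truck eye region 115 [[-8.4, -61.7, 34.5], [16.9, -45.7, 90.5]]
scene collar disc 98 [[-21.7, 19.3, 130.4], [22.8, 48.1, 143.6]]
scene axle 86 [[-58.1, -70.0, 14.3], [61.2, -41.9, 34.0]]
top truck eye region 96 [[-16.4, -61.9, 37.0], [12.6, -45.3, 99.4]]
top collar disc 58 [[-23.1, 22.6, 129.6], [-0.8, 54.8, 143.4]]
top axle 116 [[-60.8, -72.1, 14.3], [57.8, -35.9, 35.0]]
wrist truck eye region 1234 [[-14.9, -66.9, 44.8], [12.1, -46.1, 129.9]]
wrist collar disc 1193 [[-23.5, 23.5, 131.4], [4.1, 53.3, 142.8]]
wrist axle 451 [[-57.5, -57.0, 21.7], [57.8, -45.2, 31.2]]
tcp local 0.0009112331864640384 0.03393824314760046
```

View pics/crop3.png

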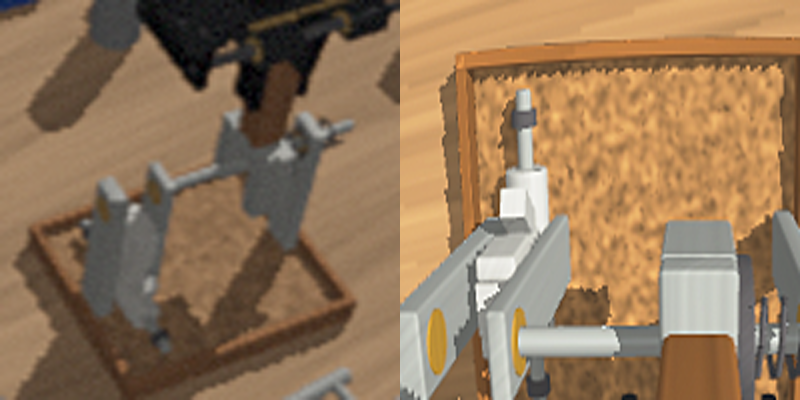

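The truck now sits in the tray, with its eye top at about 90 mm and its axle at about 25 to 31 mm. I'll ease the collar back, lift off the bar and return.

Request:
drive_tool(moves=[{"delta_pos": [0,-6,0],"turn": 0,"claw": 0},{"delta_pos": [0,-6,0],"turn": 0,"claw": 0},{"delta_pos": [0,-6,0],"turn": 0,"claw": 0},{"delta_pos": [0,-6,0],"turn": 0,"claw": 0},{"delta_pos": [0,-6,0],"turn": 0,"claw": 0},{"delta_pos": [0,-6,0],"turn": 0,"claw": 0},{"delta_pos": [0,-5,0],"turn": 0,"claw": 0},{"delta_pos": [0,0,0],"turn": 0,"claw": 0},{"delta_pos": [0,0,-15],"turn": 0,"claw": 0},{"delta_pos": [0,0,-20],"turn": 0,"claw": 0},{"delta_pos": [0,0,-25],"turn": 0,"claw": 0},{"delta_pos": [0,0,-25],"turn": 0,"claw": 0}])

```text
time_s: 10.7
tcp_pos: [0.6325, 0.2221, 0.2361]
ee_rot: [[-0.99, 0.138, 0.002], [0.138, 0.99, 0.001], [-0.002, 0.001, -1.0]]
wrist_force: [0.3, -0.0, -2.2]
gripper_width: 0.267
gripper_force: 30.0
```

Request:
drive_tool(moves=[{"delta_pos": [0,0,0],"turn": 0,"claw": 0},{"delta_pos": [16,-42,0],"turn": 0,"claw": 0},{"delta_pos": [16,-42,0],"turn": 0,"claw": 0},{"delta_pos": [16,-42,0],"turn": 0,"claw": 0},{"delta_pos": [16,-42,0],"turn": 0,"claw": 0},{"delta_pos": [16,-42,0],"turn": 0,"claw": 0},{"delta_pos": [16,-42,0],"turn": 0,"claw": 0},{"delta_pos": [16,-42,0],"turn": 0,"claw": 0},{"delta_pos": [16,-42,0],"turn": 0,"claw": 0},{"delta_pos": [0,0,0],"turn": 0,"claw": 0},{"delta_pos": [0,0,0],"turn": 0,"claw": 0}])

```text
time_s: 12.08
tcp_pos: [0.4586, -0.0931, 0.2337]
ee_rot: [[-0.99, 0.139, 0.0], [0.139, 0.99, 0.0], [0.0, 0.0, -1.0]]
wrist_force: [-0.4, 0.1, -2.9]
gripper_width: 0.273
gripper_force: 30.0
```

```bash
python3 - <<'E'
from h import *
s=monitor.sense();p=s['tcp_pos'];print(p,s['time_s'])
for n in('scene','top','wrist'):
    d=snap(n);W=(wcloud if n=='wrist' else cloud)(d);q=W.reshape(-1,3)
    g=q[(np.hypot(*(q[:,:2]-p[:2]).T)<.06)&(q[:,2]>.14)&(q[:,2]<p[2]-.012)]
    print(n,'fork lowest',np.percentile(g[:,2],[1,3]).round(4),len(g))
    R=s['ee_rot']; t=(g-p)@R
    # tilt: x/y centre of lower part versus tcp, tool axes
    lo=t[t[:,2]>.03]; print('  low part',(np.percentile(lo,[2,98],0)*1000).round(1).tolist())
    b=q[(np.hypot(*(q[:,:2]-p[:2]).T)<.06)&(q[:,2]<.14)]; print('  ground below max z',b[:,2].max() if len(b) else None)
E
```

```text
[ 0.45861872 -0.09312061  0.2336781 ] 12.075
scene fork lowest [0.1723 0.1742] 181
  low part [[-28.4, -13.4, 31.7], [17.7, 12.0, 61.1]]
  ground below max z 0.0057078450599717945
top fork lowest [0.1712 0.1727] 51
  low part [[17.2, -9.5, 31.0], [26.9, 15.3, 62.4]]
  ground below max z 0.010363553623049526
wrist fork lowest [0.1755 0.1761] 541
  low part [[24.9, -9.8, 30.4], [25.5, 14.7, 58.1]]
  ground below max z 0.0028337455591802563
```

Request:
drive_tool(moves=[{"delta_pos": [0,0,30],"turn": 0,"claw": 0},{"delta_pos": [0,0,40],"turn": 0,"claw": 0},{"delta_pos": [0,0,40],"turn": 0,"claw": 0},{"delta_pos": [0,0,30],"turn": 0,"claw": 0},{"delta_pos": [0,0,16],"turn": 0,"claw": 0},{"delta_pos": [0,0,8],"turn": 0,"claw": 0},{"delta_pos": [0,0,4],"turn": 0,"claw": 0},{"delta_pos": [0,0,2],"turn": 0,"claw": 0},{"delta_pos": [0,0,0],"turn": 0,"claw": 0},{"delta_pos": [0,0,0],"turn": 0,"claw": 0}])

```text
time_s: 13.48
tcp_pos: [0.4591, -0.0932, 0.0644]
ee_rot: [[-0.99, 0.139, 0.001], [0.139, 0.99, 0.0], [-0.001, 0.0, -1.0]]
wrist_force: [-0.0, 0.2, -2.8]
gripper_width: 0.277
gripper_force: 30.0
```

Request:
drive_tool(moves=[{"delta_pos": [0,0,1.5],"turn": 0,"claw": 0},{"delta_pos": [0,0,1],"turn": 0,"claw": 0},{"delta_pos": [0,0,0.5],"turn": 0,"claw": 0},{"delta_pos": [0,0,0],"turn": 0,"claw": 0},{"delta_pos": [0,0,0],"turn": 0,"claw": 0}])

```text
time_s: 14.1
tcp_pos: [0.4588, -0.0933, 0.0611]
ee_rot: [[-0.99, 0.139, 0.0], [0.139, 0.99, -0.0], [-0.0, -0.0, -1.0]]
wrist_force: [-0.3, 0.5, -0.3]
gripper_width: 0.274
gripper_force: 30.0
```

The fork's weight is off the wrist, so it stands on the bench. I'll release and retreat.

Request:
drive_tool(moves=[{"delta_pos": [0,0,0],"turn": 0,"claw": 0.35},{"delta_pos": [0,0,0],"turn": 0,"claw": 0.5},{"delta_pos": [0,0,0],"turn": 0,"claw": 0.8},{"delta_pos": [0,0,0],"turn": 0,"claw": 0.8},{"delta_pos": [0,0,0],"turn": 0,"claw": 0.8},{"delta_pos": [0,0,0],"turn": 0,"claw": 0.8},{"delta_pos": [0,0,-20],"turn": 0,"claw": 0.8},{"delta_pos": [0,0,-40],"turn": 0,"claw": 0.8},{"delta_pos": [0,0,-50],"turn": 0,"claw": 0.8},{"delta_pos": [0,0,-50],"turn": 0,"claw": 0.8},{"delta_pos": [0,-60,0],"turn": 0,"claw": 0.8},{"delta_pos": [0,0,0],"turn": 0,"claw": 0.8}])

```text
time_s: 15.6
tcp_pos: [0.4498, -0.1548, 0.2214]
ee_rot: [[-0.99, 0.143, 0.001], [0.143, 0.99, 0.0], [-0.001, 0.0, -1.0]]
wrist_force: [0.2, 0.4, -0.2]
gripper_width: 0.8
gripper_force: 0.0
```

```bash
python3 m3.py; cp pics/scene3.png pics/end.png; python3 - <<'E'
from h import *
for n in('scene','wrist'):
    W=(wcloud if n=='wrist' else cloud)(load(n));X,Y,Z=np.moveaxis(W,-1,0)
    q=W[(abs(X-.459)<.025)&(abs(Y+.093)<.025)&(Z>.1)&(Z<.13)];print(n,len(q),q.mean(0) if len(q) else '')
im=cv2.imread('pics/end.png')[190:380,120:420];cv2.imwrite('pics/end2.png',cv2.resize(im,(800,507),interpolation=2))
E
```

```text
[ 0.44981153 -0.15477278  0.22144752] 15.6 [ 0.20429599  0.39165103 -0.19449115]
scene truck eye region 129 [[-7.2, -61.8, 34.8], [16.7, -45.7, 120.0]]
scene collar disc 41 [[-11.9, 18.2, 128.2], [16.8, 56.3, 138.6]]
scene axle 79 [[-54.5, -67.0, 14.4], [60.6, -44.3, 32.5]]
top truck eye region 97 [[-16.8, -63.9, 39.0], [11.0, -45.7, 123.3]]
top collar disc 40 [[-19.2, 21.4, 128.5], [11.0, 57.5, 140.1]]
top axle 112 [[-62.0, -74.1, 14.2], [62.8, -35.8, 32.7]]
wrist axle 127 [[-58.8, -59.9, 16.7], [-30.2, -47.5, 30.1]]
tcp local -0.12700458094906003 -0.40539366187184833
scene 93 [ 0.46326282 -0.09498157  0.11192444]
wrist 671 [ 0.45702252 -0.09299253  0.11398895]
```

View pics/end2.png

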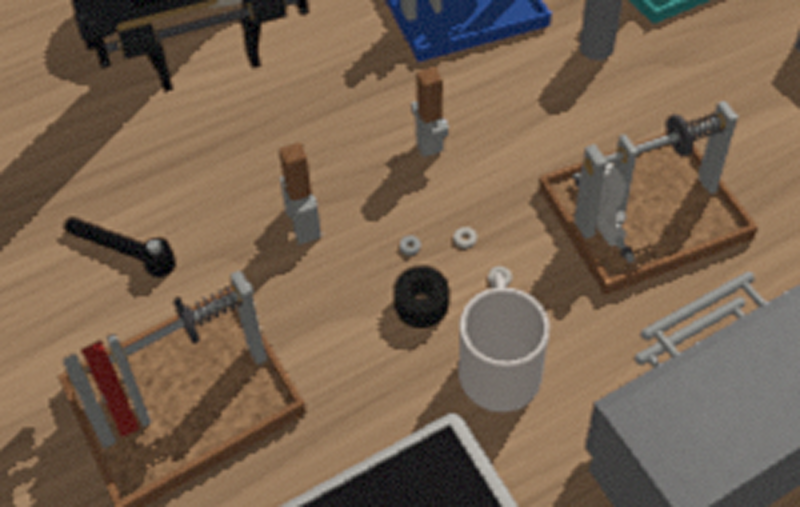

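The final view shows the fork upright at (300,200), the truck down in its tray at (610,210), the bar sprung back, and the red press still hanging at (105,385).

```bash
python3 -c "
from station import ticket;print(ticket.finish_job())"
```

```text
the job is handed in; nothing more can be done
None
```

The job is handed in: the truck dropped into its tray, the forked tool stands upright on the bench again, and the press still hangs on its stand, all done by about 16 s on the robot's clock.

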